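# Open a tight dowel joint evenly with a wedge

### The job

The two pine blocks on the plywood board were dry-fitted on their dowels and sit too tight. Take the wooden wedge from the tool rack and work it point-down into the V notches at the two ends of the seam, alternating between the ends and going only part-way the first time, so that neither notch is ever more than 10 mm wider open than the other, until the seam stands at least 12 mm open at both notches. Finish by leaving the wedge standing upright, deep in either notch, and let go of it.

Things in the scene. Friction and masses are not known exactly. Their poses are not given: they have to be found in the camera images.
- wedge: Loose hardwood wedge, point down, 0.14 kg. Origin: middle of its point; z up. Blade 55 mm long, 32 wide (y), thickness (x) tapering on both faces from 17 mm at the collar to 3 at the point; collar 46 (x) x 48 x 8; rectangular handle 24 (x) x 34 (y), from 63 to 133 mm above the point. Beside it in the rack, bystanders with shorter handles: a punch (round) and a scraper (15 mm, thin steel blade).
- board: Fixed board 170 (x) x 260 (y) x 12 mm with two pine blocks, each 50 (x) x 220 (y) x 60, tops 72 mm above the bench, tight seam along y at x = 0. Origin: centre of its underside. At each seam end a V notch, |y| 62 to 110 mm, 16 wide at the top, 10 deep. A blade pressed in (about 5 to 20 N), faces towards the blocks, spreads them. Between the notches there is no entry.
- far_left_lip (a point): Point on the +x block's seam face in the middle of the notch at the board's +y end (y = 86 mm), 62 mm above the bench; on the seam line at first. How far this notch is open = distance from near_left_lip. Wedge point 25 mm below the block tops: about 7 mm open; 45 mm: about 11.5; 55 mm (collar on the tops): about 14.
- near_left_lip (a point): The same point on the -x block; it starts touching far_left_lip. Each block pivots at the other end of the seam, so that opening one notch opens the other by only an eighth as much. The blocks stay where they are left.
- far_right_lip (a point): Point on the +x block's seam face in the middle of the notch at the board's -y end (y = -86 mm), 62 mm above the bench. How far this notch is open = distance from near_right_lip.
- near_right_lip (a point): The same point on the -x block. About the rack: it is 250 mm long, its slotted top stands 75 mm above the bench and carries the wedge's collar; slots 75 mm apart; the other tools there reach 128 mm above the bench, so lift the wedge straight up 120 mm or more before moving sideways.
Mind the look-alikes: they are no part of the job. What is shaped like the wedge but pink is not meant.

How it is judged (in metres and radians):
On the way, in this order (a step that is already met when the one before it is completed fails the run):
1. one notch, either one, is spread more than 3 mm by the wedge (contact force between wedge and board above 0.5 N and (horizontal distance between far_left_lip and near_left_lip above 0.003 m or horizontal distance between far_right_lip and near_right_lip above 0.003 m)), for 0.05 s.
2. both notches are spread more than 3 mm, with the wedge pressing in the seam (contact force between wedge and board above 0.5 N and horizontal distance between far_left_lip and near_left_lip above 0.003 m and horizontal distance between far_right_lip and near_right_lip above 0.003 m), for 0.05 s.
At the end, for the whole second after the job is handed in: Both notches stand more than 12 mm open, and the released wedge stands at rest in one of them, its point within 35 mm (level) of the +x block's lip point there and at least 25 mm below the block tops, upright within 15 degrees (horizontal distance between far_left_lip and near_left_lip above 0.012 m and horizontal distance between far_right_lip and near_right_lip above 0.012 m and (horizontal distance between wedge and far_left_lip below 0.035 m or horizontal distance between wedge and far_right_lip below 0.035 m) and z of wedge in the frame of board below 0.047 m and angle between wedge's own z axis and vertical below 0.26 rad and linear speed of wedge below 0.02 m/s); the robot touches nothing.
It fails at once if one notch stood more than 10 mm wider open than the other, which cracks the dowels (angle between the x axis of far_left_lip and the x axis of near_left_lip, either way round above 0.058 rad).
It also fails if it takes over 64 s, if anything falls off the work surface, if the arm or the gripper's body presses on something with over 40 N, if the wrist force passes 120 N, or if a joint passes its speed limit or range.

### The arm

A 6-joint arm with a two-finger parallel gripper is mounted at the origin on the work surface. World frame = base frame: x ahead of the robot, y to its left, z up, the work surface at z = 0. Lengths are in mm, angles in rad, forces in N, time in s.
With the tool pointing down it reaches from about 300 to 775 mm from the base axis. Payload 14.6 kg.
Tool frame: the origin (TCP) lies at the very end of the fingers, on their centre line; the grasp point (between the pads) lies 19 mm behind it; z points along the fingers, y is the line along which they close (so a half turn about z gives the same grasp; the last joint's range is limited). The gripper opens to 94 mm and grips with 3 to 60 N. Pads are 16 mm wide; open, the fingers measure 119 mm over their backs; the gripper's body (75 mm by 177 mm) begins 78 mm behind the grasp point.
Start: joints at [-1.322, 0.3, 1.521, -0, 1.321, -0.067], TCP at [170.81, -522.793, 179.146] pointing down, gripper open.
Joint ranges: [-3.03, 3.03], [-0.79, 2.21], [0.23, 2.52], [-1.04, 4.18], [0, 3.07], [-2.55, 2.55]. Speed limits (rad/s): [2.22, 2.22, 2.57, 3.14, 3.14, 3.14].

### API

Orientations are given as [roll, pitch, yaw] about the fixed x, y, z axes, in that order (R = Rz(yaw) Ry(pitch) Rx(roll)).
In Python, from cell import manip, camera, get_calibration gives the robot as it stands. The module is installed in compiled form; this text tells all that it offers.
- The arm moves only by the tool jog_arm, never from a script. Its argument "plan" is one flat list of numbers, 6 for each row, row after row: the shift along the world's x, y, z in m, then the turn, a rotation vector about the world's x, y, z in degrees. A call has 1 to 20 rows; each row is the pose to reach, as a shift and turn from the pose commanded when the call began; what a row does not reach only later rows make up. A row lasts 1/10 s, in which the tool goes at most 50 mm and 8.59 degrees, less where a joint would pass 70% of its speed; a pose out of reach is approached as far as the arm can. A call with a gripper value outside its range is refused whole. "claw" is the finger opening in m, from 0 to 0.094, set as the call begins (left out, the last holds). The fingers move at their own pace and stop on an object; "force" is the grip in N (left out, the last holds). Time passes only in rows, so rows that repeat a pose let the fingers close. It gives the time, the measured TCP pose, the force, the opening and the grip force at its end, in the units of the state.
- manip.read_state(): the state, without advancing time (a new reading comes with each control period).
- camera(name): name is "side" or "top"; returns (picture, depth): 480x640x3 uint8, red, green, blue; 480x640 float32, mm along the optical axis (not along the pixel's ray), 0 where there is no reading.
- get_calibration(name): a dict with "fx", "fy", "cx", "cy" (pixels), "origin" and "attitude" of the camera in the world. Camera axes: x right, y down, z forward; pixel columns grow to the right and rows downward; lengths in mm; the calibration is good to about 2 mm. A picture is of the moment at which its call begins. get_calibration takes no time and is no camera call.
- manip.sign_off(): hands the job in; it is judged then, once.
The state is a dict: "clock": time; "joints": joint angles; "qd": joint speeds; "effort": joint torques, N m; "eef_pos": TCP position; "eef_rot": TCP orientation; "wrist_force": force on the tool from outside, world axes, zero at the start; "moment": the same for the moment, N m; "finger_gap": finger opening in mm; "finger_force": force on a finger pad.
Only numpy, scipy, OpenCV 4.12 (cv2) and the standard library are available. Lean on these libraries where they do the work, as an engineer would, in place of code of your own. Each camera call takes 0.05 s, during which the arm holds its last target. There are 200 camera calls.

## Working session

There is one attempt and no reset: what is moved stays moved. The work goes in short steps, Python scripts to look and compute and a tool call to move; the robot and the scene stay as the last step left them, time stands still between calls to the robot, and variables do not carry over. Pictures are saved under pics/ and viewed, at most 10 in all, crops included, and the job is handed in when it is done.

Besides the shell and the picture viewer there is one more tool, called after "Request:" as name(argument=value, ...) on one line, values as JSON. jog_arm: Moves the arm, as the interface text tells. Its arguments: {"type":"object","properties":{"plan":{"type":"array"},"claw":{"type":"number"},"force":{"type":"number"}},"required":["plan"]}

```bash
mkdir -p pics; cat > h.py <<'E'
import numpy as np, cv2
from scipy.spatial.transform import Rotation as Ro
from cell import manip, camera, get_calibration
def cloud(name, d):
    c=get_calibration(name); v,u=np.mgrid[:480,:640]
    P=np.stack([(u-c['cx'])/c['fx']*d,(v-c['cy'])/c['fy']*d,d],-1)
    A=np.array(c['attitude']); R=A if A.shape==(3,3) else Ro.from_euler('xyz',A).as_matrix()
    return P@R.T+np.array(c['origin'])
E
python3 - <<'E'
from h import *
for n in ("top","side"):
    p,d=camera(n); print(get_calibration(n)); cv2.imwrite(f"pics/{n}0.png",p[:,:,::-1]); np.save(f"{n}0.npy",d); np.save(f"{n}p0.npy",p)
print(manip.read_state())
E
```

```text
{'fx': 480.0624309986051, 'fy': 480.0624309986051, 'cx': 322.11231588444195, 'cy': 243.10266974118662, 'origin': array([484.68223432, -24.14556524, 797.30735663]), 'attitude': array([-3.08599788,  0.00697908, -1.56665162])}
{'fx': 621.4848309244219, 'fy': 621.4848309244219, 'cx': 313.5346183141832, 'cy': 239.54897353070984, 'origin': array([ 392.05326586, -800.23147749,  574.94497136]), 'attitude': array([-2.14159426, -0.01178755, -0.1937614 ])}
{'clock': 0.1, 'joints': array([-1.32157801e+00,  3.00417178e-01,  1.52145861e+00,  1.83074062e-05,
        1.32070722e+00, -6.66032604e-02]), 'qd': array([-0.00057368, -0.0043543 , -0.0003264 , -0.00105263,  0.00098799,
       -0.00028458]), 'effort': array([ 9.89371911e-04, -5.32648265e+01, -3.53284764e+01,  7.09819794e-02,
        2.35219690e-02, -7.33900970e-05]), 'eef_pos': array([ 170.77023343, -522.56613734,  178.66773286]), 'eef_rot': array([-3.14060568e+00, -8.36057405e-05,  3.15816994e-01]), 'wrist_force': array([-0.40134464,  1.17952728, -0.50768866]), 'moment': array([ 0.05083543, -0.02046316, -0.0084576 ]), 'finger_force': 0.0, 'finger_gap': 94.12389267744166}
```

View pics/top0.png

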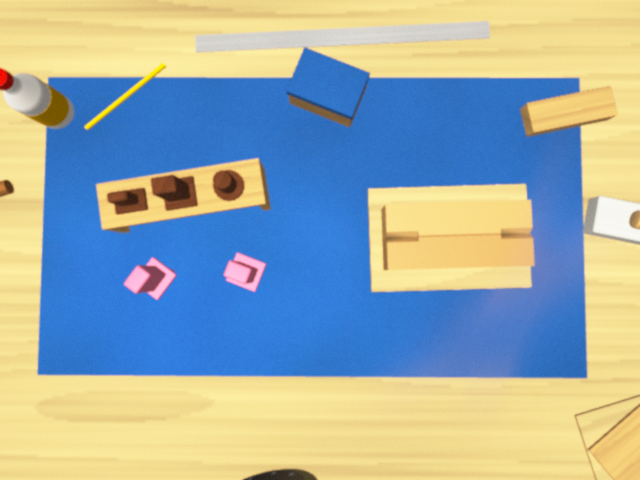

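View pics/side0.png

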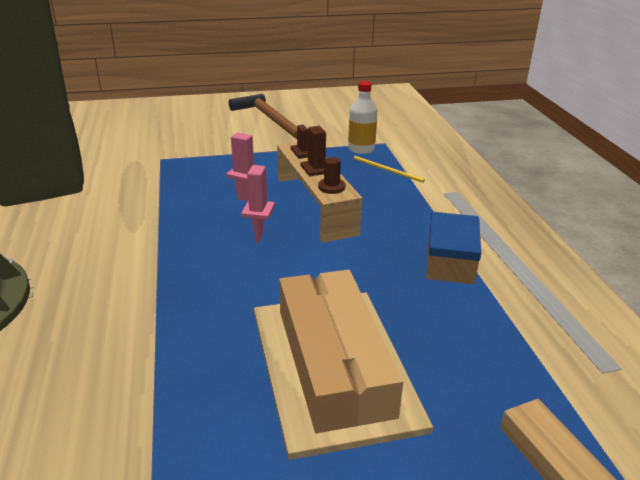

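The top view shows the rack with scraper (125,198), wedge (172,190) and punch (228,184). The pink look-alikes are at (150,278) and (245,270). The board is at (450,238), with its seam along image-horizontal and notches at about (401,236) and (516,232).

```bash
python3 - <<'E'
from h import *
d=np.load('top0.npy'); P=cloud('top',d); p=np.load('topp0.npy')
def rect(m,name):
    q=P[m&(d>0)]; 
    if len(q)<5: print(name,len(q)); return
    r=cv2.minAreaRect(q[:,:2].astype(np.float32)); print(name,len(q),np.round(r[0],1),np.round(r[1],1),round(r[2],1),'z',np.round(np.percentile(q[:,2],[5,50,95]),1))
v,u=np.mgrid[:480,:640]; Z=P[...,2]
box=lambda a,b,c,e:(u>=a)&(u<b)&(v>=c)&(v<e)
rect(box(145,205,165,215)&(Z>140),'wedge top')
rect(box(145,205,165,215)&(Z>78)&(Z<92),'collar')
rect(box(90,275,150,240)&(Z>68)&(Z<79),'rack top')
B=box(360,545,175,300)
rect(B&(Z>67)&(Z<80),'block tops'); rect(B&(Z>5)&(Z<20),'board')
rect(box(370,545,175,236)&(Z>69)&(Z<80),'upper block'); 
rect(box(300,350,300,350),'bench')
# side
d=np.load('side0.npy'); P=cloud('side',d); Z=P[...,2]
rect(box(300,335,120,175)&(Z>147)&(Z<160),'S wedge top')
rect(box(270,410,265,400)&(Z>68)&(Z<76),'S block tops')
rect(box(240,440,280,450)&(Z>7)&(Z<16),'S board')
E
python3 - <<'E'
import cv2,os
os.chdir('.')
a=cv2.imread('pics/top0.png')
cv2.imwrite('pics/c1.png',cv2.vconcat([cv2.resize(a[175:300,360:545],(740,300+0),interpolation=3)[:300],cv2.resize(a[150:235,85:285],(740,300),interpolation=3)]))
E
```

```text
wedge top 499 [598.8 196. ] [24.1 35.1] 9.7 z [145.3 153.3 155.4]
collar 587 [602.9 204.5] [65.9 91. ] 3.3 z [78.2 83.4 86.5]
rack top 4783 [599.  196.9] [ 70.8 251.9] 9.3 z [73.5 75.8 77.9]
block tops 9398 [ 538.4 -226.7] [100.3 221.2] 1.9 z [70.6 73.  75.1]
board 6879 [ 539.4 -232.6] [301.2 203. ] 89.3 z [10.7 13.  15.3]
upper block 4655 [ 562.3 -225.5] [ 52.3 220.3] 1.8 z [70.9 73.1 75.1]
bench 2489 [394.8 -22.9] [80.7 81. ] 0.2 z [-0.8  1.5  3.7]
S wedge top 133 [597.7 193.6] [23.9 35. ] 8.7 z [148.  151.  152.5]
S block tops 9292 [ 537.4 -225.7] [101.2 225.4] 1.9 z [69.1 70.6 72.1]
S board 7677 [ 537.2 -225.8] [170.5 264.9] 1.9 z [ 8.9 10.7 12.6]
```

View pics/c1.png

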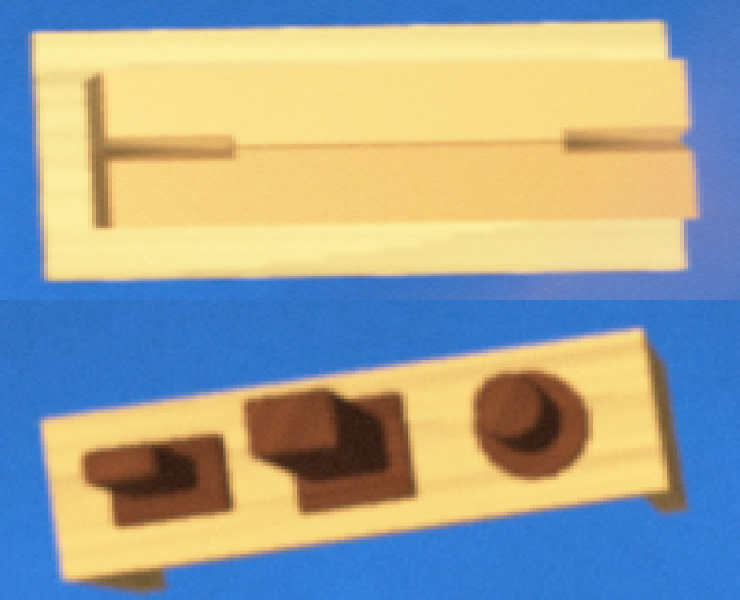

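The crop confirms the identification. The middle rack tool is the one with the rectangular 24x35 top at z≈153, which matches 20+133. The blocks' tops are at z≈72, 100x221, with yaw 1.9° and the seam closed. I'm moving above the wedge with the fingers closing across its 24 mm faces.

Request:
jog_arm(plan=[0.04,0.067,0.03,0,0,8,0.09,0.15,0.06,0,0,16,0.427,0.717,0.081,0,0,81.4,0.427,0.717,0.081,0,0,81.4,0.427,0.717,0.081,0,0,81.4,0.427,0.717,0.081,0,0,81.4,0.427,0.717,0.081,0,0,81.4,0.427,0.717,0.081,0,0,81.4,0.427,0.717,0.081,0,0,81.4,0.427,0.717,0.081,0,0,81.4,0.427,0.717,0.081,0,0,81.4,0.427,0.717,0.081,0,0,81.4,0.427,0.717,0.081,0,0,81.4,0.427,0.717,0.081,0,0,81.4,0.427,0.717,0.081,0,0,81.4,0.427,0.717,0.081,0,0,81.4,0.427,0.717,0.081,0,0,81.4,0.427,0.717,0.081,0,0,81.4,0.427,0.717,0.081,0,0,81.4,0.427,0.717,0.081,0,0,81.4], claw=0.094, force=60)

```text
clock: 2.1
eef_pos: [597.5, 193.3, 260.1]
eef_rot: [-3.141, 0.0, 1.736]
wrist_force: [-0.7, 0.1, 0.4]
finger_gap: 93.9
finger_force: 0.0
```

Request:
jog_arm(plan=[0.0005,0.001,-0.04,0,0,0,0.0005,0.001,-0.08,0,0,0,0.0005,0.001,-0.12,0,0,0,0.0005,0.001,-0.145,0,0,0,0.0005,0.001,-0.16,0,0,0,0.0005,0.001,-0.165,0,0,0,0.0005,0.001,-0.165,0,0,0,0.0005,0.001,-0.165,0,0,0])

```text
clock: 2.9
eef_pos: [599.0, 195.2, 96.8]
eef_rot: [3.139, -0.0, 1.736]
wrist_force: [-0.4, -0.1, 0.5]
finger_gap: 93.9
finger_force: 0.0
```

Request:
jog_arm(plan=[0,0,0,0,0,0,0,0,0,0,0,0,0,0,0,0,0,0,0,0,0,0,0,0,0,0,0,0,0,0,0,0,0,0,0,0,0,0,0,0,0,0,0,0,0,0,0,0,0,0,0,0,0,0,0,0,0,0,0,0], claw=0, force=60)

```text
clock: 3.9
eef_pos: [598.3, 195.2, 95.0]
eef_rot: [-3.141, 0.0, 1.737]
wrist_force: [0.3, 0.0, -0.1]
finger_gap: 23.7
finger_force: 60.0
```

Request:
jog_arm(plan=[0,0,0.02,0,0,0,0,0,0.05,0,0,0,0,0,0.09,0,0,0,0,0,0.13,0,0,0,0,0,0.15,0,0,0,0,0,0.155,0,0,0,0,0,0.155,0,0,0,0,0,0.155,0,0,0])

```text
clock: 4.7
eef_pos: [597.8, 195.1, 248.2]
eef_rot: [-3.139, 0.0, 1.736]
wrist_force: [-0.3, -0.8, -1.3]
finger_gap: 23.6
finger_force: 60.0
```

```bash
python3 - <<'E'
from h import *
s=manip.read_state(); print(s['eef_pos'],s['eef_rot'],s['wrist_force'])
for n in ("top","side"):
    p,d=camera(n); cv2.imwrite(f"pics/{n}1.png",p[:,:,::-1]); np.save(f"{n}1.npy",d)
P=cloud('side',d); v,u=np.mgrid[:480,:640]
t=np.array([598.2,195.2])
# dark wood wedge below fingers
r=np.hypot(P[...,0]-t[0],P[...,1]-t[1])
q=P[(d>0)&(r<40)&(P[...,2]>160)]
for z in range(160,300,10):
    k=q[(q[:,2]>=z)&(q[:,2]<z+10)]
    if len(k): print(z,len(k),k.min(0).round(1),k.max(0).round(1))
E
```

```text
[597.84719883 195.06470676 248.1800848 ] [-3.13881427e+00  2.92803258e-04  1.73647954e+00] [-0.27470664 -0.83760904 -1.30096974]
170 35 [592.2 177.6 171.8] [601.9 212.  179.9]
180 53 [590.8 175.4 180.1] [602.7 212.4 189.8]
190 61 [589.6 178.3 190. ] [604.6 210.4 199.9]
200 69 [588.  176.8 200.1] [603.8 210.6 209.8]
210 67 [587.3 177.2 210. ] [605.6 204.1 219.9]
220 84 [570.1 168.3 220. ] [622.6 214.1 230. ]
230 270 [569.9 166.9 230. ] [622.5 217.2 239.9]
240 119 [582.5 174.8 240.1] [610.1 209.9 249.8]
250 118 [582.4 175.3 250.2] [610.  210.2 260. ]
260 119 [582.1 176.1 260. ] [609.6 209.3 269.7]
270 127 [575.9 174.2 270.2] [617.6 203.  279.9]
280 189 [572.  176.7 280. ] [622.2 201.  290. ]
290 197 [571.6 174.8 290.1] [622.2 199.4 300. ]
```

View pics/side1.png

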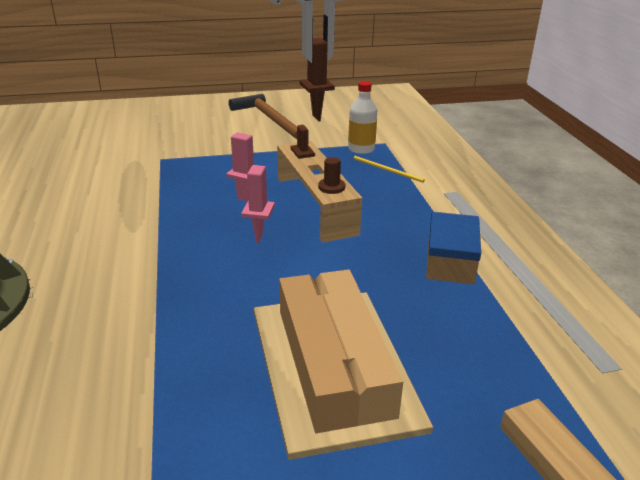

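The wedge is gripped upright, with its point near (315,120), and its slot in the rack is empty. The point is 75 mm below the TCP. I'm moving to above the +y notch at about (535,-140).

Request:
jog_arm(plan=[-0.006,-0.03,0,0,0,-1,-0.0145,-0.077,0,0,0,-2.5,-0.0235,-0.125,0,0,0,-4,-0.0325,-0.172,0,0,0,-5.5,-0.041,-0.22,0,0,0,-7,-0.05,-0.267,0,0,0,-7.6,-0.058,-0.31,0,0,0,-7.6,-0.0632,-0.335,0,0,0,-7.6,-0.0632,-0.335,0,0,0,-7.6,-0.0632,-0.335,-0.04,0,0,-7.6,-0.0632,-0.335,-0.07,0,0,-7.6,-0.0632,-0.335,-0.085,0,0,-7.6,-0.0632,-0.335,-0.085,0,0,-7.6,-0.0632,-0.335,-0.085,0,0,-7.6,-0.0632,-0.335,-0.085,0,0,-7.6])

```text
clock: 6.3
eef_pos: [535.7, -139.6, 166.3]
eef_rot: [3.14, 0.001, 1.604]
wrist_force: [0.4, -0.1, -1.0]
finger_gap: 23.5
finger_force: 60.0
```

```bash
python3 - <<'E'
from h import *
s=manip.read_state(); print(s['eef_pos'],s['eef_rot'],s['wrist_force'])
p,d=camera("side"); cv2.imwrite("pics/s2.png",cv2.resize(p[150:450,200:450,::-1],(500,600),interpolation=3))
E
```

```text
[ 535.69110227 -139.62646263  166.303527  ] [3.13992146e+00 5.63629027e-04 1.60421302e+00] [ 0.41403914 -0.12389146 -1.00784905]
```

View pics/s2.png

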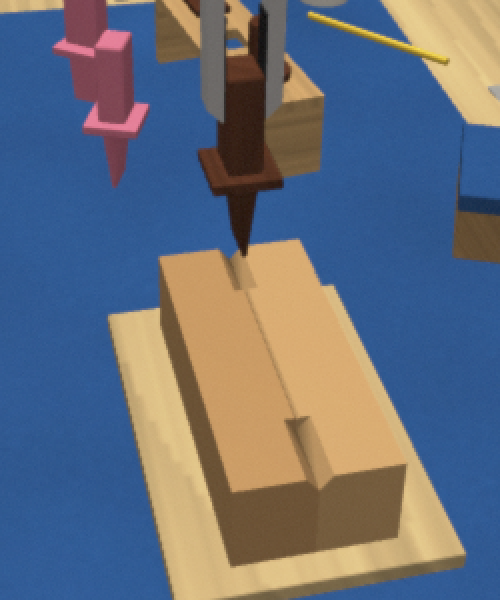

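The wedge point at (243,255) in the crop is centred over the +y notch. I'm pressing in part-way, to about 30 mm deep.

Request:
jog_arm(plan=[0,0,-0.01,0,0,0,0,0,-0.018,0,0,0,0,0,-0.023,0,0,0,0,0,-0.026,0,0,0,0,0,-0.029,0,0,0,0,0,-0.032,0,0,0,0,0,-0.035,0,0,0,0,0,-0.038,0,0,0,0,0,-0.038,0,0,0,0,0,-0.038,0,0,0])

```text
clock: 7.35
eef_pos: [536.2, -140.1, 128.5]
eef_rot: [3.138, 0.001, 1.604]
wrist_force: [1.4, 1.0, 5.6]
finger_gap: 23.9
finger_force: 60.0
```

Request:
jog_arm(plan=[0.0005,0,-0.003,0,0,0,0.0005,0,-0.006,0,0,0,0.0005,0,-0.009,0,0,0,0.0005,0,-0.012,0,0,0,0.0005,0,-0.012,0,0,0,0.0005,0,-0.012,0,0,0])

```text
clock: 7.95
eef_pos: [536.7, -140.0, 116.3]
eef_rot: [3.139, 0.001, 1.604]
wrist_force: [2.2, 0.9, 5.4]
finger_gap: 23.8
finger_force: 60.0
```

```bash
cat >> h.py <<'E'
def gaps(fn=None):
    p,d=camera("top"); P=cloud("top",d)
    if fn: cv2.imwrite(fn,cv2.resize(p[175:300,360:545,::-1],(740,500),interpolation=3))
    a=np.radians(1.9); c=np.array([538.2,-226.])
    L=(P[...,:2]-c)@np.array([[np.cos(a),-np.sin(a)],[np.sin(a),np.cos(a)]])
    k=(d>0)&(P[...,2]>68)&(P[...,2]<80)
    for lo in (-105,-60,-30,0,30,50,90):  # gap in top surface and block outer edges per y slice
        m=k&(L[...,1]>lo)&(L[...,1]<lo+12); x=L[m][:,0]
        print(lo, 'outer',x.min().round(1),x.max().round(1),'inner',x[x<0].max().round(1),x[x>0].min().round(1))
E
python3 - <<'E'
from h import *
s=manip.read_state(); print(s['eef_pos'],s['wrist_force'],s['finger_gap']); gaps()
p,d=camera("side"); cv2.imwrite("pics/s3.png",cv2.resize(p[150:450,200:450,::-1],(500,600),interpolation=3))
E
```

```text
[ 536.65973829 -140.02561974  116.29532396] [2.20673309 0.85757581 5.44168507] 23.78835203652968Traceback (most recent call last):
  File "<stdin>", line 2, in <module>
  File "h.py", line 17, in gaps
    print(lo, 'outer',x.min().round(1),x.max().round(1),'inner',x[x<0].max().round(1),x[x>0].min().round(1))
                      ~~~~~^^
    return umr_minimum(a, axis, None, out, keepdims, initial, where)
ValueError: zero-size array to reduction operation minimum which has no identity
```

Request:
jog_arm(plan=[0.001,0,0.01,0,0,0,0.001,0,0.025,0,0,0,0.001,0,0.05,0,0,0,0.001,0,0.065,0,0,0,0.001,0,0.065,0,0,0,0.002,-0.03,0.065,0,0,0,0.004,-0.075,0.065,0,0,0,0.005,-0.12,0.065,0,0,0,0.0065,-0.155,0.065,0,0,0,0.0065,-0.172,0.065,0,0,0,0.0065,-0.172,0.05,0,0,0,0.0065,-0.172,0.05,0,0,0,0.0065,-0.172,0.05,0,0,0])

```text
clock: 9.3
eef_pos: [542.1, -311.0, 164.9]
eef_rot: [-3.141, -0.001, 1.604]
wrist_force: [-1.1, 0.0, -1.3]
finger_gap: 23.6
finger_force: 60.0
```

```bash
sed -i 's/^        print(lo, /        if len(x): print(lo,len(x), /' h.py
python3 - <<'E'
from h import *
s=manip.read_state(); print(s['eef_pos'],s['wrist_force'],s['finger_gap']); 
p,d=camera("side"); cv2.imwrite("pics/s3.png",cv2.resize(p[150:450,200:450,::-1],(500,600),interpolation=3))
gaps()
E
```

```text
[ 542.06530069 -311.04036883  164.87923974] [-1.11041964  0.02910483 -1.25690451] 23.635554830932147
-105 253 outer -50.0 50.5 inner -19.6 33.6
-60 527 outer -50.2 51.6 inner -1.6 2.6
-30 521 outer -50.8 52.6 inner -0.8 3.4
0 525 outer -51.1 53.5 inner -1.3 4.4
30 527 outer -50.6 54.4 inner -1.7 5.3
50 539 outer -51.5 54.8 inner -1.5 4.7
90 477 outer -51.8 56.4 inner -4.8 10.3
```

View pics/s3.png

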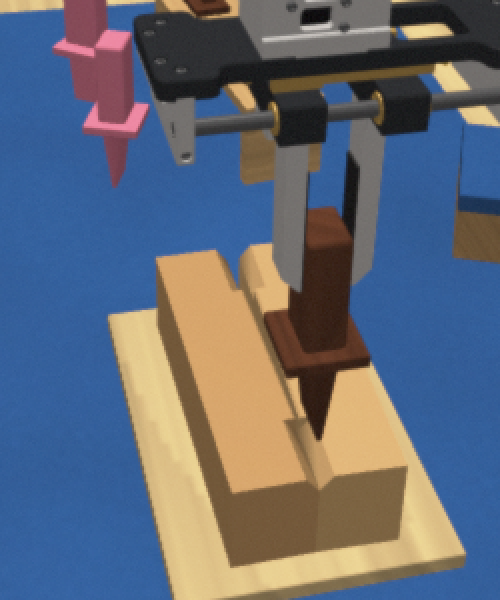

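The left notch has opened about 8 mm and the right about 1 mm. The wedge is above the right notch, with its point at (318,438) in the crop. I'm pressing here, deep.

Request:
jog_arm(plan=[0,0,-0.01,0,0,0,0,0,-0.018,0,0,0,0,0,-0.023,0,0,0,0,0,-0.026,0,0,0,0,0,-0.029,0,0,0,0,0,-0.032,0,0,0,0,0,-0.035,0,0,0,0,0,-0.038,0,0,0,0,0,-0.041,0,0,0,0,0,-0.044,0,0,0,0,0,-0.047,0,0,0,0,0,-0.05,0,0,0,0,0,-0.05,0,0,0])

```text
clock: 10.7
eef_pos: [543.1, -312.5, 116.8]
eef_rot: [3.138, 0.002, 1.604]
wrist_force: [2.5, -0.7, 6.1]
finger_gap: 24.0
finger_force: 60.0
```

Request:
jog_arm(plan=[0.001,0,-0.003,0,0,0,0.001,0,-0.006,0,0,0,0.001,0,-0.009,0,0,0,0.001,0,-0.012,0,0,0,0.001,0,-0.015,0,0,0,0.001,0,-0.018,0,0,0,0.001,0,-0.02,0,0,0,0.001,0,-0.022,0,0,0,0.001,0,-0.022,0,0,0,0.001,0,-0.022,0,0,0])

```text
clock: 11.7
eef_pos: [544.2, -312.6, 94.9]
eef_rot: [3.138, 0.002, 1.604]
wrist_force: [0.7, -1.0, 8.1]
finger_gap: 23.7
finger_force: 60.0
```

Request:
jog_arm(plan=[0.001,0,-0.001,0,0,0,0.001,0,-0.002,0,0,0,0.001,0,-0.002,0,0,0,0.001,0,-0.002,0,0,0])

```text
clock: 12.1
eef_pos: [544.6, -312.5, 92.6]
eef_rot: [3.14, 0.002, 1.604]
wrist_force: [-1.3, -1.0, 8.2]
finger_gap: 23.1
finger_force: 60.0
```

Request:
jog_arm(plan=[0,0,0.01,0,0,0,0,0,0.03,0,0,0,0,0,0.06,0,0,0,0,0,0.088,0,0,0,0,0,0.088,0,0,0,-0.002,0.03,0.088,0,0,0,-0.003,0.075,0.088,0,0,0,-0.005,0.12,0.088,0,0,0,-0.006,0.155,0.088,0,0,0,-0.006,0.172,0.088,0,0,0,-0.006,0.172,0.075,0,0,0,-0.006,0.172,0.075,0,0,0,-0.006,0.172,0.075,0,0,0])

```text
clock: 13.4
eef_pos: [537.8, -141.0, 165.3]
eef_rot: [-3.14, -0.0, 1.603]
wrist_force: [0.7, -0.5, -1.6]
finger_gap: 23.4
finger_force: 60.0
```

```bash
python3 - <<'E'
from h import *
s=manip.read_state(); print(s['eef_pos'],s['wrist_force'],s['finger_gap']); 
p,d=camera("side"); cv2.imwrite("pics/s4.png",cv2.resize(p[150:450,200:450,::-1],(500,600),interpolation=3))
P=cloud('side',d);a=np.radians(1.9); c=np.array([538.2,-226.])
L=(P[...,:2]-c)@np.array([[np.cos(a),-np.sin(a)],[np.sin(a),np.cos(a)]])
for lo in (-108,-98,-60,-40,-20,0,40):
    m=(d>0)&(abs(P[...,2]-71)<3)&(L[...,1]>lo)&(L[...,1]<lo+10)&(abs(L[...,0])<70); x=np.sort(L[m][:,0])
    i=np.argmax(np.diff(x)); print('side',lo,x[[0,i,i+1,-1]].round(1))
gaps()
E
```

```text
[ 537.81225358 -140.96833664  165.28854709] [ 0.74512526 -0.48373052 -1.61499883] 23.43468706363425
side -108 [-54.3  -9.8  13.3  60.3]
side -98 [-54.2 -10.4  13.4  59.8]
side -60 [-54.2  -3.7   8.5  59.6]
side -40 [-54.2  -3.7   8.8  58.6]
side -20 [-53.8  -3.8   7.8  58.5]
side 0 [-53.5  -3.3   7.6  57.6]
side 40 [-53.8  -4.1   7.1  56.4]Traceback (most recent call last):
  File "<stdin>", line 9, in <module>
  File "h.py", line 17, in gaps
    if len(x): print(lo,len(x), 'outer',x.min().round(1),x.max().round(1),'inner',x[x<0].max().round(1),x[x>0].min().round(1))
                                                                                                        ~~~~~~~~~~^^
    return umr_minimum(a, axis, None, out, keepdims, initial, where)
ValueError: zero-size array to reduction operation minimum which has no identity
```

View pics/s4.png

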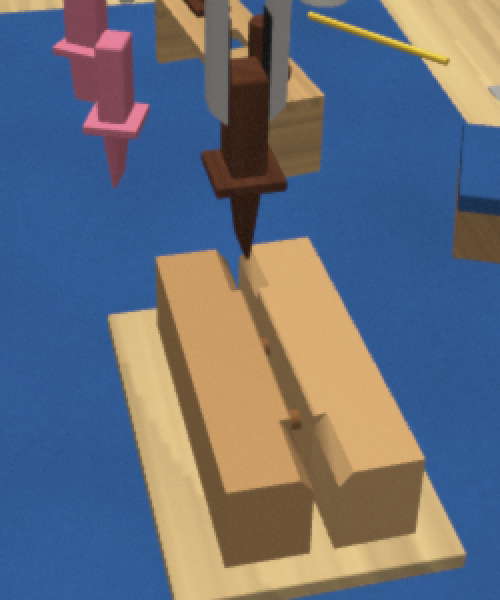

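The right notch is open about 13.5 mm and the left about 9.5 mm. The wedge is centred over the left notch, with its point at (247,257). I'm making the final deep press here.

Request:
jog_arm(plan=[0,0,-0.012,0,0,0,0,0,-0.022,0,0,0,0,0,-0.03,0,0,0,0,0,-0.036,0,0,0,0,0,-0.04,0,0,0,0,0,-0.044,0,0,0,0,0,-0.048,0,0,0,0,0,-0.051,0,0,0,0,0,-0.054,0,0,0,0,0,-0.057,0,0,0,0,0,-0.06,0,0,0,0,0,-0.063,0,0,0,0,0,-0.066,0,0,0,0,0,-0.069,0,0,0,0,0,-0.071,0,0,0,0,0,-0.071,0,0,0])

```text
clock: 15.1
eef_pos: [539.1, -140.0, 96.1]
eef_rot: [3.139, 0.001, 1.604]
wrist_force: [-0.6, -0.7, 4.5]
finger_gap: 23.6
finger_force: 60.0
```

Request:
jog_arm(plan=[0,0,-0.001,0,0,0,0,0,-0.002,0,0,0,0,0,-0.003,0,0,0,0,0,-0.003,0,0,0,0,0,-0.003,0,0,0])

```text
clock: 15.6
eef_pos: [539.4, -140.1, 93.6]
eef_rot: [3.138, 0.001, 1.604]
wrist_force: [0.8, -0.5, 8.8]
finger_gap: 23.3
finger_force: 60.0
```

Request:
jog_arm(plan=[0.001,0,-0.001,0,0,0,0.001,0,-0.0015,0,0,0,0.001,0,-0.0015,0,0,0,0.001,0,-0.0015,0,0,0])

```text
clock: 16.0
eef_pos: [539.8, -140.1, 91.9]
eef_rot: [3.14, 0.001, 1.604]
wrist_force: [-3.9, 0.3, 10.1]
finger_gap: 23.4
finger_force: 60.0
```

Request:
jog_arm(plan=[0,0,0,0,0,0,0,0,0,0,0,0,0,0,0,0,0,0,0,0,0,0,0,0,0,0,0,0,0,0,0,0,0,0,0,0,0,0,0,0,0,0,0,0,0,0,0,0], claw=0.094)

```text
clock: 16.8
eef_pos: [539.1, -139.8, 90.6]
eef_rot: [-3.142, 0.0, 1.604]
wrist_force: [0.3, 0.4, -0.9]
finger_gap: 84.0
finger_force: 0.0
```

Request:
jog_arm(plan=[0,0,0.02,0,0,0,0,0,0.06,0,0,0,0,0,0.1,0,0,0,0,0,0.14,0,0,0,0,0,0.16,0,0,0,0,0.05,0.18,0,0,0,0,0.1,0.18,0,0,0,0,0.15,0.18,0,0,0,0,0.2,0.18,0,0,0,0,0.25,0.18,0,0,0,0,0.28,0.18,0,0,0,0,0.28,0.18,0,0,0,0,0.28,0.18,0,0,0])

```text
clock: 18.1
eef_pos: [539.0, 140.6, 270.5]
eef_rot: [-3.141, 0.0, 1.605]
wrist_force: [0.4, -0.0, 1.3]
finger_gap: 94.1
finger_force: 0.0
```

```bash
python3 - <<'E'
from h import *
p,d=camera("side"); cv2.imwrite("pics/s5.png",cv2.resize(p[150:450,200:450,::-1],(500,600),interpolation=3))
p2,d2=camera("top")
a=np.radians(1.9); c=np.array([538.2,-226.])
for n,d in (('side',d),('top',d2)):
  P=cloud(n,d); z0=71 if n=='side' else 73
  L=(P[...,:2]-c)@np.array([[np.cos(a),-np.sin(a)],[np.sin(a),np.cos(a)]])
  for lo in (-106,-95,-85,-50,-20,0,20,40,85,95):
    m=(d>0)&(abs(P[...,2]-z0)<3)&(L[...,1]>lo)&(L[...,1]<lo+10)&(abs(L[...,0])<70); x=np.sort(L[m][:,0])
    i=np.argmax(np.diff(x)); print(n,lo,x[[0,i,i+1,-1]].round(1),(x[-1]-x[0]).round(1))
  q=P[(d>0)&(P[...,2]>110)&(abs(L[...,0])<40)&(abs(L[...,1]-86)<50)]; print(q[:,2].max(), q[q[:,2]>120].mean(0), len(q))
print(manip.read_state()['clock'])
E
```

```text
side -106 [-54.2  -9.6  15.5  60.5] 114.7
side -95 [-54.5 -10.4  14.6  60.3] 114.7
side -85 [-54.2  -9.5  13.6  61. ] 115.2
side -50 [-54.   -4.1  10.4  60.5] 114.5
side -20 [-53.6  -4.   10.   60.3] 113.9
side 0 [-53.7  -3.2  10.3  60.5] 114.1
side 20 [-53.7  -3.9  10.2  59.9] 113.6
side 40 [-53.6  -4.   10.   60.9] 114.5
side 85 [-53.6 -19.1  28.7  60.9] 114.5
side 95 [-53.1 -18.7  29.1  60.4] 113.5
150.66404548179116 [ 536.5369323  -147.21061857  139.40001457] 802
top -106 [-53.   -9.   15.3  61. ] 113.9
top -95 [-52.7  -7.4  15.6  61.3] 114.0
top -85 [-52.4  -6.9  15.8  61.3] 113.7
top -50 [-52.8  -2.8  12.   61.1] 114.0
top -20 [-52.   -3.4  11.4  60.5] 112.6
top 0 [-51.4  -2.8  12.   61. ] 112.5
top 20 [-52.4  -3.9  11.4  61.6] 113.9
top 40 [-51.8  -3.2  11.7  60.7] 112.4
top 85 [-52.  -18.6  28.3  60.6] 112.6
top 95 [-51.7 -18.3  28.3  61. ] 112.6
153.97926399042387 [ 538.83647939 -136.84191828  148.41504568] 541
18.2
```

View pics/s5.png

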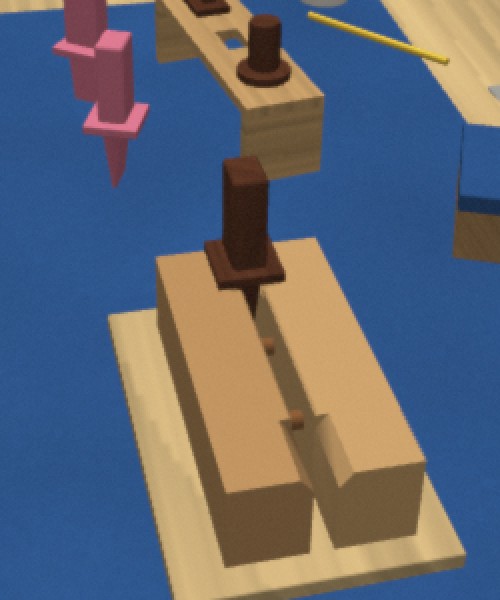

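The wedge stands upright in the left notch, its collar at (243,262) nearly on the tops. Both notches measure about 13–14 mm open and the gripper is clear. Handing in.

```bash
python3 -c "
from cell import manip; print(manip.sign_off())"
```

```text
the job is handed in; nothing more can be done
None
```

I handed the job in at about 18 s of the allowed 64; the sign-off returned no verdict. Both notches measured about 13–14 mm open, and the wedge is released and standing upright in the +y notch, about 53 mm deep.

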